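# Hang the bead carrier on the slotted rail and blow it off

### The job

Pick up the bead carrier, enter its neck into the open end of the slotted rail so that it hangs by its flange, and let go of it there, just inside the open end. Then push it along the slot until it is fully home against the closed end, and give the hand pump at least three full strokes, all the way down and all the way back up, to blow the beads clean. Keep the carrier upright throughout, leave it hanging at the closed end with the pump lever up, and do not disturb the pot, the glass fragment, the shelf prop or the paddle.

Things in the scene. Friction and masses are not known exactly. Their poses are not given: they have to be found in the camera images.
- carrier: Bead carrier, loose, 0.25 kg, round about its upright z axis; origin at the centre of its underside. Bottom to top: steel plate 72 mm dia, 6 mm thick; glass beads on it, tops 27 mm up; neck 10 mm dia from 6 to 80 mm; flange 40 mm dia from 80 to 85 mm; wooden knob 24 mm dia from 85 to 130 mm, gripped from above. Stands on the counter at first; its weight is low, so it hangs upright by its flange.
- rail: Fixed blow-off station; origin on the counter below the slot's mouth, z up. The slot runs from the mouth along local -y. Two level steel bars, each 14 mm wide, 12 mm high, tops 125 mm up, leave a 16 mm slot 180 mm long, open at y = 0, closed at y = -180 mm. Carried only beyond the closed end by a grey post (y -235 to -265 mm, top 158 mm up, 50 mm wide); nothing stands below the slot.
- mouth (a point): Centre line of the slot at its open end, at the bars' tops (125 mm up); axes as the rail. Before it the bars flare out as a lead-in for another 23 mm (to y = +23 mm), 68 mm over all. The carrier goes in along the slot only: flange above the bars, neck between them, plate and beads below. Hanging, its underside is 45 mm above the counter.
- slot_end (a point): Centre line of the slot at its closed end, at the bars' tops; axes as the rail. When the carrier is home its neck touches this end and its axis is 5 mm short of this point.
- lever_grip (a point): Centre of the pump lever's cross handle, a level black bar 22 mm dia, 80 mm long along the rail's x, pressed from above. It moves with the lever, 120 mm from a hinge at y = -272 mm, 140 mm up, in the rail's frame (x = 0); the lever points along local -y, away from the slot. Handle centre 175 mm above the counter when up, 110 mm when fully down.
- lever (a joint): Pump lever angle, rad: 0 up (0.30 rad above level), 0.55 fully down on its stop (0.25 rad below level). A spring returns it to 0; about 3 N at the handle to start, 7 N at the stop.
- pot: Blue stoneware pot, loose, 80 mm in diameter, 70 mm high, origin under its centre. Bystander.
- fragment: Milky glass bottle bottom with a broken rim, loose, 68 mm in diameter, up to 66 mm high, origin under its centre. Bystander.
- prop: Steel kiln shelf prop, loose: spool 44 mm in diameter, 70 mm high, origin under its centre. Bystander.
- paddle: Graphite paddle lying flat, loose: block 85 by 65 by 12 mm at its +x end, wooden handle at its -x end, 258 mm long, 24 mm high, origin on its underside near the middle. Bystander.

How it is judged (in metres and radians):
On the way, in this order (a step that is already met when the one before it is completed fails the run):
1. the carrier hangs free, let go and upright, in the first part of the slot (its neck 10 to 120 mm past the mouth) (x of carrier in the frame of rail between -0.006 and 0.006 m and z of carrier in the frame of rail between 0.038 and 0.052 m and angle between carrier's own z axis and vertical below 0.12 rad and y of carrier in the frame of rail between -0.12 and -0.01 m and contact force between the fingers and carrier below 0.1 N), for 0.2 s.
2. the carrier has been slid home: its neck within 8 mm of touching the closed end, still hanging upright (x of carrier in the frame of rail between -0.006 and 0.006 m and z of carrier in the frame of rail between 0.038 and 0.052 m and angle between carrier's own z axis and vertical below 0.12 rad and y of carrier in the frame of rail below -0.167 m), for 0.2 s.
3. pump lever fully down (above 0.45 rad), stroke 1, with the carrier home (all of step 2 and value of joint lever above 0.45 rad).
4. pump lever back up (below 0.08 rad) after stroke 1 (value of joint lever below 0.08 rad).
5. pump lever fully down (above 0.45 rad), stroke 2, with the carrier home (all of step 3).
6. pump lever back up (below 0.08 rad) after stroke 2 (value of joint lever below 0.08 rad).
7. pump lever fully down (above 0.45 rad), stroke 3, with the carrier home (all of step 5).
8. pump lever back up (below 0.08 rad) after stroke 3 (value of joint lever below 0.08 rad).
At the end, for the whole second after the job is handed in: The carrier hangs upright (within 0.12 rad) and at rest in the slot, let go, its neck within 8 mm of touching the closed end, underside 38 to 52 mm above the counter and within 6 mm of the slot's centre line; the pump lever is back up (below 0.08 rad) (all of step 2 and contact force between the fingers and carrier below 0.1 N and value of joint lever below 0.08 rad and linear speed of carrier below 0.02 m/s and angular speed of carrier below 0.3 rad/s).
It fails at once if the carrier is tipped by more than 0.6 rad (angle between carrier's own z axis and vertical above 0.6 rad).
It fails at once if the blue pot is moved by more than 40 mm (distance of pot from where it was at the start of the episode above 0.04 m).
It fails at once if the glass fragment is moved by more than 40 mm (distance of fragment from where it was at the start of the episode above 0.04 m).
It fails at once if the shelf prop is moved by more than 40 mm (distance of prop from where it was at the start of the episode above 0.04 m).
It fails at once if the graphite paddle is moved by more than 40 mm (distance of paddle from where it was at the start of the episode above 0.04 m).
It also fails if it takes over 72 s, if anything falls off the work surface, if the arm or the gripper's body presses on something with over 40 N, if the wrist force passes 120 N, or if a joint passes its speed limit or range.

### The arm

A 7-joint arm with a two-finger parallel gripper is mounted at the origin on the work surface. World frame = base frame: x ahead of the robot, y to its left, z up, the work surface at z = 0. Lengths are in m, angles in degrees, forces in N, time in s.
With the tool pointing down it reaches from about 0.4 to 0.925 m from the base axis. Payload 4.1 kg.
Tool frame: the origin (TCP) lies midway between the tips of the shut fingers; the grasp point (between the pads) lies 19 mm behind it; z points along the fingers, x is the direction in which the jaws open and shut, and the axes are right-handed (so a half turn about z gives the same grasp; the last joint's range is limited). The gripper opens to 85 mm and grips with 20 to 120 N. Pads are 22 mm wide; open, the fingers measure 114 mm over their backs; the gripper's body (76 mm by 85 mm) begins 54 mm behind the grasp point. The pads swing forward as they close: fully open they stand 13 mm farther back than shut.
Start: joints at [-82.907, 22.827, 2.584, 88.041, -1.071, 69.15, -2.905], TCP at [0.144, 0.634, 0.231] pointing down, gripper open.
Joint ranges: [-161.44, 161.44], [-28.35, 127.94], [-78.24, 83.42], [0, 140.83], [-78.03, 258.03], [13.02, 114.36], [-168.23, 168.23]. Speed limits (degrees/s): [147.25, 147.25, 180, 180, 180, 180, 180].

### API

Orientations are given as a 3x3 rotation matrix whose columns are the frame's x, y, z axes.
In Python, from station import * gives the robot as it stands.
- The arm moves only by the tool play_rows, never from a script. Its argument "commands" is a list that holds one entry, the list of rows, each a list of 6 numbers: the shift along the tool's x, y, z in units of 0.02 m (1.0 is 0.02 m), then the turn, a rotation vector about the tool's x, y, z in units of 6 degrees (1.0 is 6 degrees). In form: [[[x, y, z, wx, wy, wz], ...]]. A call has 1 to 12 rows; each row shifts and turns the commanded pose from where the row before left it, along the tool's axes as they then stand; what a row does not reach is not made up. A row lasts 1/12 s, in which the tool goes at most 41.7 mm and 7.16 degrees, less where a joint would pass 70% of its speed; a pose out of reach is approached as far as the arm can. A call with a number of a shift or a turn outside -1 to 1 is refused whole. A call with a gripper value outside its range is refused whole. "jaw" is the opening, from 0 (shut) to 1 (fully open), set as the call begins (left out, the last holds). The fingers move at their own pace and stop on an object; "newtons" is the grip in N (left out, the last holds). Time passes only in rows, so rows that do not move let the fingers close. It gives the time, the measured TCP pose, the force and the opening at its end, in the units of the state.
- sense(): the state, without advancing time (a new reading comes with each control period).
- camera(name): name is "scene" or "side" or "wrist"; returns the picture (480x640x3 uint8, red, green, blue); there is no depth.
- camera_params(name): a dict with "mtx" (3x3 intrinsics, pixels), "R" (3x3) and "t" (3): a world point X has camera coordinates R X + t; the wrist camera has in their place "mount" (4x4, takes a point from camera to tool coordinates, whose origin is the TCP and whose axes are the tool frame's). Camera axes: x right, y down, z forward; pixel columns grow to the right and rows downward; lengths in m; the calibration is good to about 2 mm. A picture is of the moment at which its call begins: read the wrist's pose just before it. camera_params takes no time and is no camera call.
- hand_in(): hands the job in, once; it reports no verdict.
The state is a dict: "time_s": time; "qpos": joint angles; "joint_velocities": joint speeds; "joint_efforts": joint torques, N m; "tcp_pos": TCP position; "ee_rot": TCP orientation; "ft_force": force on the tool from outside, world axes, zero at the start; "torque": the same for the moment, N m; "opening": opening from 0.0 (shut) to 1.0 (fully open).
Only numpy, scipy, OpenCV 4.12 (cv2) and the standard library are available. Lean on these libraries where they do the work, as an engineer would, in place of code of your own. Each camera call takes 0.05 s, during which the arm holds its last target.

## Working session

There is one attempt and no reset: what is moved stays moved. The work goes in short steps, Python scripts to look and compute and a tool call to move; the robot and the scene stay as the last step left them, time stands still between calls to the robot, and variables do not carry over. Pictures are saved under pics/ and viewed, and the job is handed in when it is done.

Besides the shell and the picture viewer there is one more tool, called after "Emit:" by a JSON object that holds its "fn" and its "kwargs", one argument or row to a line. play_rows: Moves the arm, as the interface text tells. Its arguments: {"type":"object","properties":{"commands":{"type":"array","items":{"type":"array","items":{"type":"array","items":{"type":"number","minimum":-1,"maximum":1}}}},"jaw":{"type":"number"},"newtons":{"type":"number"}},"required":["commands"]}

```bash
ls; mkdir -p pics; python3 - <<'E'
from station import *
import cv2
print(sense())
for n in ["scene","side","wrist"]:
    cv2.imwrite(f"pics/{n}0.png",camera(n)[:,:,::-1]); print(n,camera_params(n))
E
```

```text
pics
{'time_s': 0.0, 'qpos': array([-82.90702991,  22.87270393,   2.57972215,  88.11289077,
        -1.07030291,  69.15143314,  -2.90644465]), 'joint_velocities': array([0.07131295, 0.02613019, 0.05204401, 0.0066431 , 0.02363866,
       0.00041921, 0.0384013 ]), 'joint_efforts': array([-4.48572746e-04, -4.75128579e+01,  1.36431523e+00, -2.54219878e+01,
        1.15573767e-02,  9.48087807e-03, -8.02280375e-07]), 'tcp_pos': array([0.14346175, 0.63332267, 0.23026442]), 'ee_rot': array([[ 2.20858348e-01,  9.75305854e-01, -2.86416272e-04],
       [ 9.75303917e-01, -2.20858482e-01, -1.94970342e-03],
       [-1.96481462e-03,  1.51265366e-04, -9.99998058e-01]]), 'ft_force': array([ 0.28099643,  0.10905788, -0.65383366]), 'torque': array([0.00047878, 0.05661958, 0.007711  ]), 'opening': 1.0060312845529227}
scene {'mtx': array([[584.43238384,   0.        , 328.55025757],
       [  0.        , 584.43238384, 236.89224334],
       [  0.        ,   0.        ,   1.        ]]), 'R': array([[ 0.7758711 ,  0.63085789, -0.00650826],
       [ 0.39639638, -0.49548824, -0.77289153],
       [-0.49080949, 
[... 273 characters left out ...]
2, -0.11224379,  0.00688823],
       [-0.07383288, -0.69736747, -0.71290063],
       [ 0.0848223 ,  0.70787   , -0.70123123]]), 't': array([-0.60461225,  0.17049738,  1.04836123])}
wrist {'mtx': array([[405.00308353,   0.        , 317.40803109],
       [  0.        , 405.00308353, 239.02975341],
       [  0.        ,   0.        ,   1.        ]]), 'mount': array([[ 9.99999855e-01, -5.38737729e-04,  5.80017967e-06,
        -1.77481600e-03],
       [ 5.16083820e-04,  9.60929887e-01,  2.76791413e-01,
        -7.09969738e-02],
       [-1.54691543e-04, -2.76791370e-01,  9.60930025e-01,
        -1.41522302e-01],
       [ 0.00000000e+00,  0.00000000e+00,  0.00000000e+00,
         1.00000000e+00]])}
```

View pics/scene0.png

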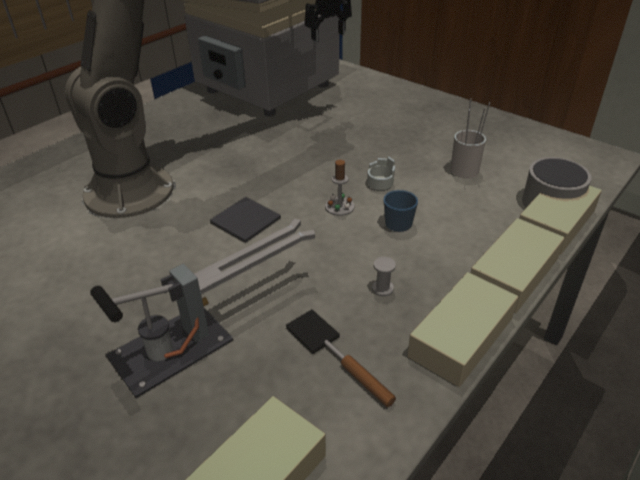

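View pics/side0.png

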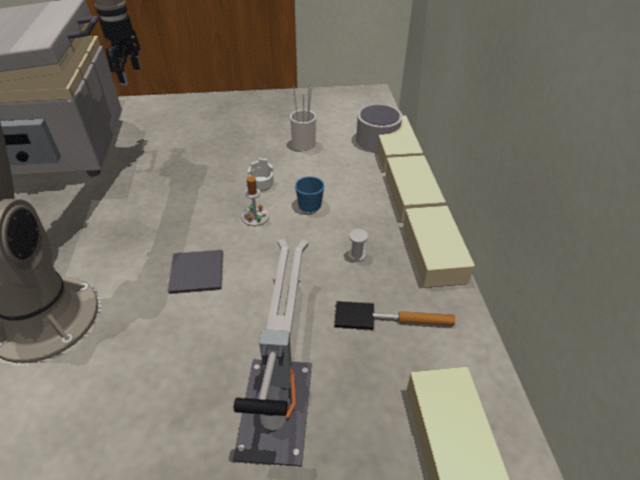

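View pics/wrist0.png

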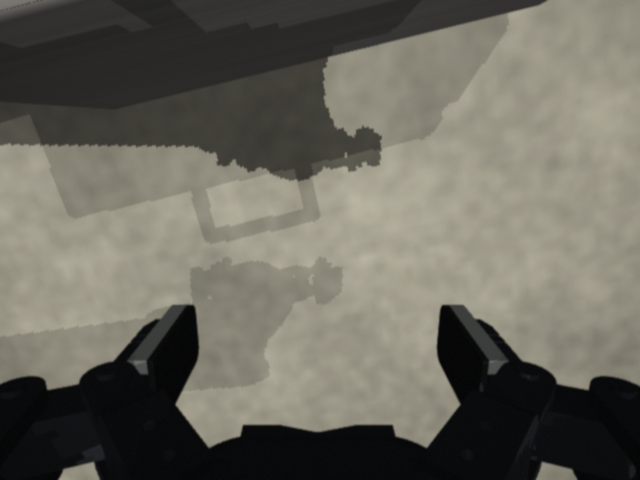

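```bash
python3 - <<'E'
import cv2
s=cv2.imread("pics/scene0.png"); d=cv2.imread("pics/side0.png")
def c(im,x,y,w,h,k,n): cv2.imwrite("pics/"+n,cv2.resize(im[y:y+h,x:x+w],None,fx=k,fy=k,interpolation=cv2.INTER_CUBIC))
c(s,300,140,130,100,6,"s_car.png"); c(s,80,210,250,190,3.2,"s_rail.png")
c(d,220,140,130,100,6,"d_car.png"); c(d,225,230,100,240,2.5,"d_rail.png")
E
```

```text
(no output)
```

View pics/s_car.png

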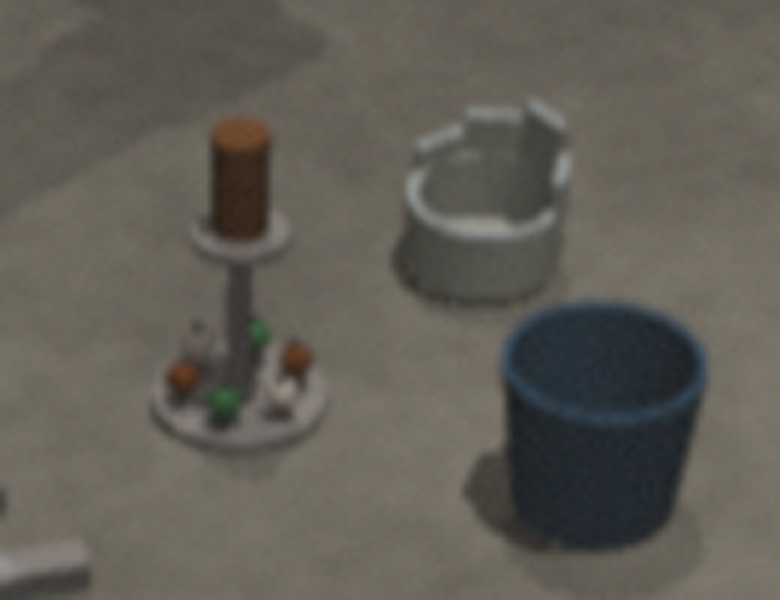

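View pics/s_rail.png

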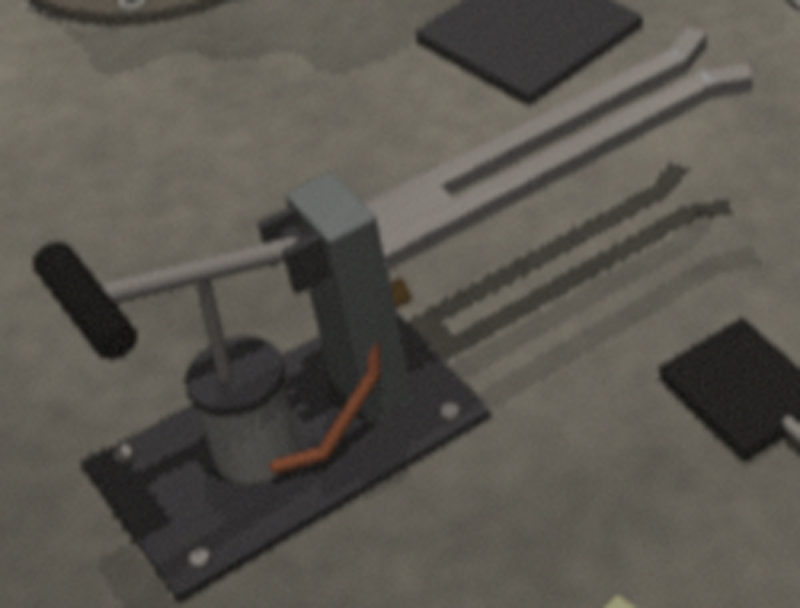

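View pics/d_car.png

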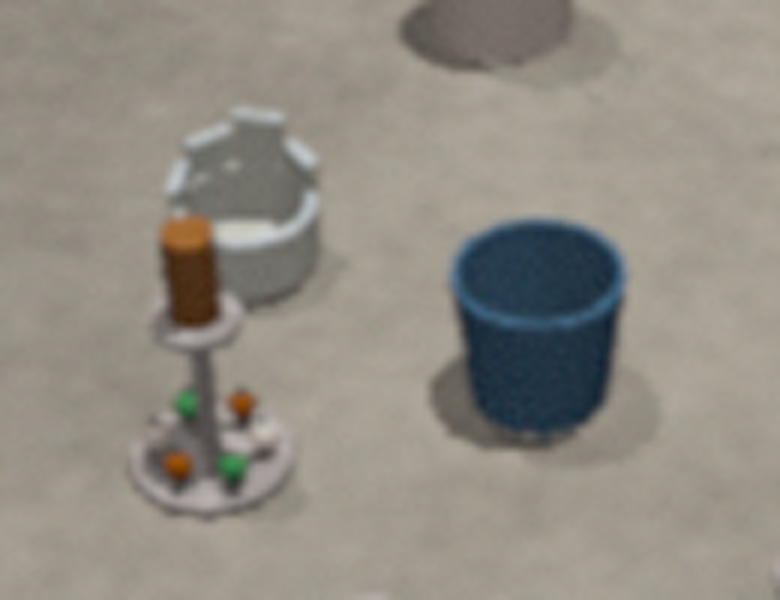

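View pics/d_rail.png

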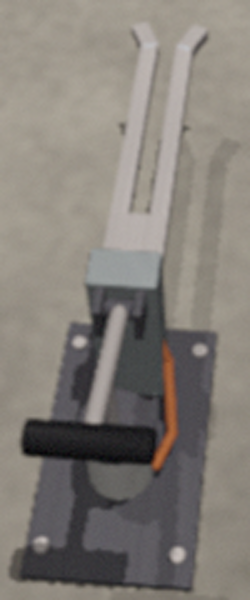

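```bash
cat > h.py <<'E'
from station import *
import numpy as np, cv2
from scipy.optimize import least_squares
P={n:camera_params(n) for n in("scene","side")}
def proj(n,X):
    p=P[n]; c=np.atleast_2d(X)@p["R"].T+p["t"]; q=c@p["mtx"].T; return q[:,:2]/q[:,2:]
def onz(n,uv,z):
    p=P[n]; d=p["R"].T@np.linalg.solve(p["mtx"],[uv[0],uv[1],1]); o=-p["R"].T@p["t"]; return o+d*(z-o[2])/d[2]
def Rz(a): return np.array([[np.cos(a),-np.sin(a),0],[np.sin(a),np.cos(a),0],[0,0,1]])
E
python3 - <<'E'
from h import *
S=lambda u,v:(80+u/3.2,210+v/3.2); D=lambda u,v:(225+u/2.5,230+v/2.5)
pts=[("scene",S(287,195),(-25,-265,158)),("scene",S(330,172),(-25,-235,158)),("scene",S(377,215),(25,-235,158)),("scene",S(333,238),(25,-265,158)),
("scene",S(447,188),(0,-180,125)),("scene",S(85,300),(0,-386.6,175)),("scene",S(750,72),(34,23,125)),("scene",S(690,32),(-34,23,125)),
("side",D(88,250),(-25,-235,158)),("side",D(162,252),(25,-235,158)),("side",D(158,285),(25,-265,158)),("side",D(85,283),(-25,-265,158)),
("side",D(140,213),(0,-180,125)),("side",D(90,440),(0,-386.6,175)),("side",D(133,32),(-34,23,125)),("side",D(208,32),(34,23,125))]
def res(p,full=False):
    r=[]
    for n,uv,X in pts:
        W=Rz(p[2])@(np.array(X)/1000)+[p[0],p[1],0]; r.append(proj(n,W)[0]-uv)
    return np.array(r).ravel()
s=least_squares(res,[0.6,-0.1,0.],loss="soft_l1"); print(s.x,np.degrees(s.x[2])); print(res(s.x).reshape(-1,2).round(1))
for nm,k,cs,ds in[("car",6,[((241,132),.130),((241,235),.085),((240,397),.006)],[((188,234),.130),((198,320),.085),((212,465),.006)])]:
    for (a,z) in cs: print("scene",onz("scene",(300+a[0]/6,140+a[1]/6),z))
    for (a,z) in ds: print("side",onz("side",(220+a[0]/6,140+a[1]/6),z))
print("pot",onz("scene",(300+605/6,140+362/6),.07),onz("side",(220+538/6,140+275/6),.07))
print("frag",onz("scene",(300+480/6,140+275/6),.0),onz("side",(220+245/6,140+270/6),.0))
print("prop",onz("scene",(384,264),.07),onz("side",(358,236),.07))
print("paddle block",onz("scene",(312,330),.012),onz("side",(355,315),.012))
E
```

```text
[ 0.54599233  0.0360378  -0.18231233] -10.445727172545164
[[-1.1  0.1]
 [ 0.6 -0.1]
 [ 0.3  1. ]
 [-1.2  1.7]
 [ 0.1  2. ]
 [ 0.1  1. ]
 [ 2.1  1.6]
 [-0.3 -1.8]
 [ 1.1 -1.8]
 [-0.2 -0.8]
 [-0.7  0.7]
 [-0.5 -0.4]
 [-0.5 -0.2]
 [-0.3  0.5]
 [-1.  -4. ]
 [ 0.1 -2.4]]
scene [0.46019445 0.28505481 0.13      ]
scene [0.46285065 0.28212726 0.085     ]
scene [0.46299846 0.28205953 0.006     ]
side [0.46270782 0.27854596 0.13      ]
side [0.46262553 0.27781868 0.085     ]
side [0.46139336 0.27391104 0.006     ]
pot [0.61143068 0.31819337 0.07      ] [0.6106882  0.31251863 0.07      ]
frag [0.48393224 0.4222329  0.        ] [ 4.78689865e-01  4.19768065e-01 -1.11022302e-16]
prop [0.70616745 0.11535196 0.07      ] [0.70640432 0.11055068 0.07      ]
paddle block [ 0.67234278 -0.06977395  0.012     ] [ 0.67242778 -0.07373953  0.012     ]
```

Emit:
{"fn": "play_rows", "kwargs": {
  "commands": [
    [[-0.4,1,0,0,0,0],[-0.4,1,0,0,0,0],[-0.4,1,0,0,0,0],[-0.4,1,0,0,0,0],[-0.4,1,0,0,0,0],[-0.4,1,0,0,0,0],[-0.4,1,0,0,0,0],[-0.4,1,0,0,0,0],[-0.4,1,0,0,0,0],[-0.4,1,0,0,0,0],[-0.4,1,0,0,0,0],[-0.4,1,0,0,0,0]]
  ],
  "jaw": 1
}}

```text
time_s: 1.15
tcp_pos: [0.3571, 0.4864, 0.231]
ee_rot: [[0.221, 0.975, -0.0], [0.975, -0.221, -0.0], [-0.001, -0.0, -1.0]]
ft_force: [0.4, 0.6, 0.0]
opening: 1.001
```

Emit:
{"fn": "play_rows", "kwargs": {
  "commands": [
    [[-1,0.9,0,0,0,-0.1],[-1,0.9,0,0,0,-0.1],[-1,0.9,0,0,0,-0.1],[-1,0.9,0,0,0,-0.1],[-1,0.9,0,0,0,0],[-1,0.9,0,0,0,0],[-1,0.9,0,0,0,0],[-1,0.9,0,0,0,0],[-0.9,0.2,0,0,0,0],[0,0,0,0,0,0],[0,0,0,0,0,0]]
  ]
}}

```text
time_s: 2.07
tcp_pos: [0.4678, 0.283, 0.2312]
ee_rot: [[0.182, 0.983, -0.0], [0.983, -0.182, 0.0], [-0.0, -0.0, -1.0]]
ft_force: [-0.7, 0.3, 0.3]
opening: 1.002
```

```bash
cat >> h.py <<'E'
W=camera_params("wrist")
def wcap(name):
    s=sense(); cv2.imwrite("pics/"+name,camera("wrist")[:,:,::-1]); np.savez("pics/"+name+".npz",p=s["tcp_pos"],R=s["ee_rot"]); return s
def won(name,uv,z):
    f=np.load("pics/"+name+".npz"); M=W["mount"]; d=np.linalg.solve(W["mtx"],[uv[0],uv[1],1])
    o=f["R"]@M[:3,3]+f["p"]; d=f["R"]@M[:3,:3]@d; return o+d*(z-o[2])/d[2]
E
python3 - <<'E'
from h import *
s=wcap("w1.png"); print(s["time_s"],s["tcp_pos"],s["ee_rot"],s["ft_force"])
E
```

```text
2.0667 [0.46777196 0.28300533 0.23117226] [[ 1.82392820e-01  9.83225633e-01 -4.63020969e-04]
 [ 9.83225741e-01 -1.82392819e-01  4.41169148e-05]
 [-4.10748183e-05 -4.63300743e-04 -9.99999892e-01]] [-0.71641     0.32970495  0.33048418]
```

View pics/w1.png

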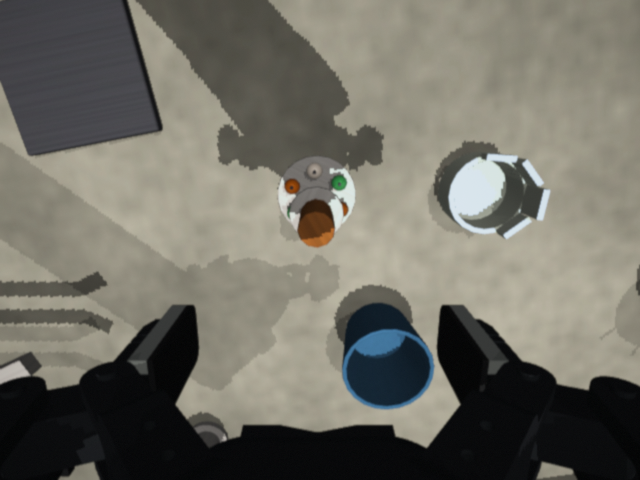

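```bash
python3 - <<'E'
from h import *
im=cv2.imread("pics/w1.png"); cv2.imwrite("pics/w1c.png",cv2.resize(im[140:260,250:390],None,fx=5,fy=5,interpolation=cv2.INTER_CUBIC))
print(won("w1.png",(316,230),.13),won("w1.png",(316.5,196),.006))
E
```

```text
[0.46038342 0.28171596 0.13      ] [0.46092711 0.28166603 0.006     ]
```

View pics/w1c.png

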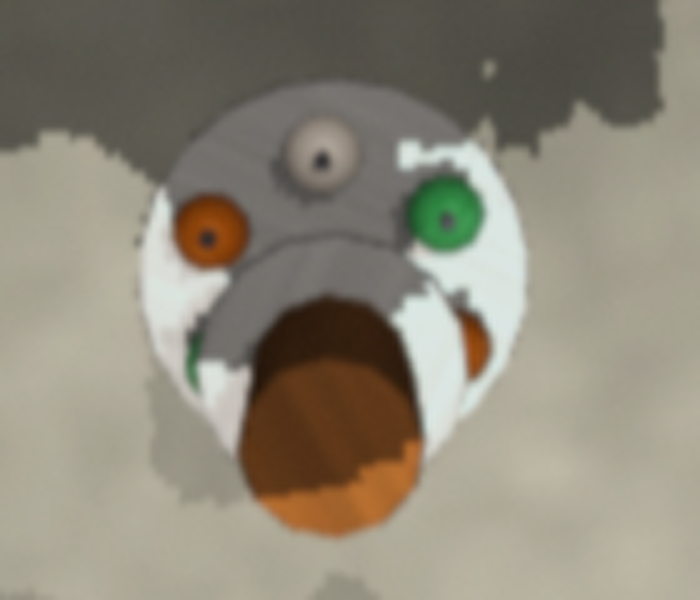

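Emit:
{"fn": "play_rows", "kwargs": {
  "commands": [
    [[-0.13,-0.34,0,0,0,0],[0,0,0.9,0,0,0],[0,0,1,0,0,0],[0,0,1,0,0,0],[0,0,1,0,0,0],[0,0,1,0,0,0],[0,0,1,0,0,0],[0,0,0.6,0,0,0],[0,0,0.35,0,0,0],[0,0,0,0,0,0],[0,0,0,0,0,0]]
  ]
}}

```text
time_s: 3.03
tcp_pos: [0.4601, 0.2837, 0.0945]
ee_rot: [[0.178, 0.984, -0.0], [0.984, -0.178, 0.0], [0.0, -0.0, -1.0]]
ft_force: [0.2, 0.4, -0.4]
opening: 0.997
```

Emit:
{"fn": "play_rows", "kwargs": {
  "commands": [
    [[0,0,0,0,0,0],[0,0,0,0,0,0],[0,0,0,0,0,0],[0,0,0,0,0,0],[0,0,0,0,0,0],[0,0,0,0,0,0],[0,0,0,0,0,0],[0,0,0,0,0,0],[0,0,0,0,0,0],[0,0,0,0,0,0],[0,0,0,0,0,0],[0,0,0,0,0,0]]
  ],
  "jaw": 0,
  "newtons": 50
}}

```text
time_s: 4.03
tcp_pos: [0.4608, 0.2833, 0.0948]
ee_rot: [[0.18, 0.984, 0.001], [0.984, -0.18, 0.001], [0.001, 0.001, -1.0]]
ft_force: [-1.0, 0.9, 4.8]
opening: 0.267
```

```bash
python3 - <<'E'
from h import *
s=wcap("w2.png"); print(s["time_s"],s["tcp_pos"],s["opening"],s["ft_force"])
E
```

```text
4.0333 [0.46084469 0.28330632 0.09480438] 0.26689981345288266 [-1.03679575  0.93532412  4.84859742]
```

View pics/w2.png

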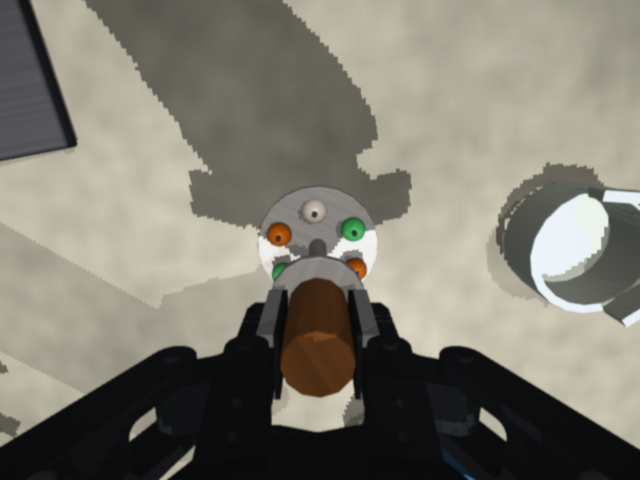

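Emit:
{"fn": "play_rows", "kwargs": {
  "commands": [
    [[0,0,-0.5,0,0,0],[0,0,-0.8,0,0,0],[0,0,-0.8,0,0,0],[0,0,-0.6,0,0,0],[0,0,-0.3,0,0,0],[-0.4,0.3,0,0,0,0],[-0.7,0.6,0,0,0,0],[-0.8,0.7,0,0,0,0],[-0.8,0.8,0,0,0,0],[-0.8,0.8,0,0,0,0],[-0.8,0.8,0,0,0,0],[-0.8,0.7,0,0,0,0]]
  ]
}}

```text
time_s: 5.08
tcp_pos: [0.5345, 0.1629, 0.1529]
ee_rot: [[0.181, 0.984, -0.002], [0.984, -0.181, -0.002], [-0.002, -0.002, -1.0]]
ft_force: [0.5, -0.6, -3.2]
opening: 0.266
```

Emit:
{"fn": "play_rows", "kwargs": {
  "commands": [
    [[-0.8,0.7,0,0,0,0],[-0.6,0.6,0,0,0,0],[-0.4,0.3,0,0,0,0],[-0.2,0.1,0,0,0,0],[0,0,0,0,0,0],[0,0,0,0,0,0],[0,0,0,0,0,0]]
  ]
}}

```text
time_s: 5.67
tcp_pos: [0.56, 0.1216, 0.154]
ee_rot: [[0.178, 0.984, -0.001], [0.984, -0.178, 0.001], [0.001, -0.001, -1.0]]
ft_force: [1.5, 0.3, -2.9]
opening: 0.268
```

```bash
python3 - <<'E'
from h import *
s=wcap("w3.png"); print(s["time_s"],s["tcp_pos"],s["ee_rot"],s["opening"],s["ft_force"])
cv2.imwrite("pics/side3.png",camera("side")[:,:,::-1])
E
```

```text
5.6667 [0.55997685 0.12164822 0.15397408] [[ 1.77808962e-01  9.84064446e-01 -1.06720005e-03]
 [ 9.84064795e-01 -1.77808075e-01  8.76775618e-04]
 [ 6.73046927e-04 -1.20609256e-03 -9.99999046e-01]] 0.2681724388407308 [ 1.49817054  0.25471906 -2.85638249]
```

View pics/w3.png

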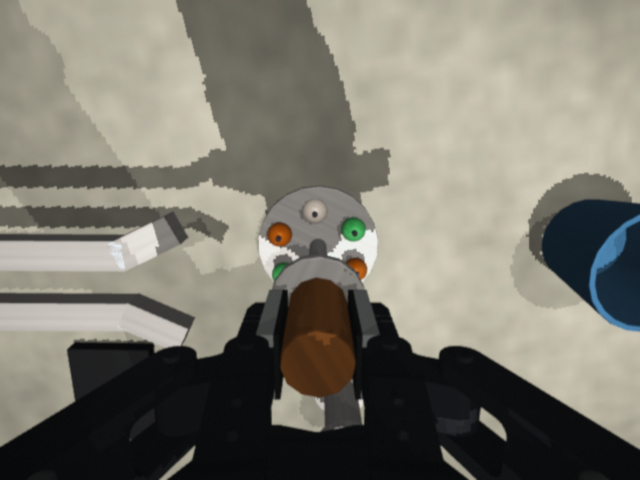

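View pics/side3.png

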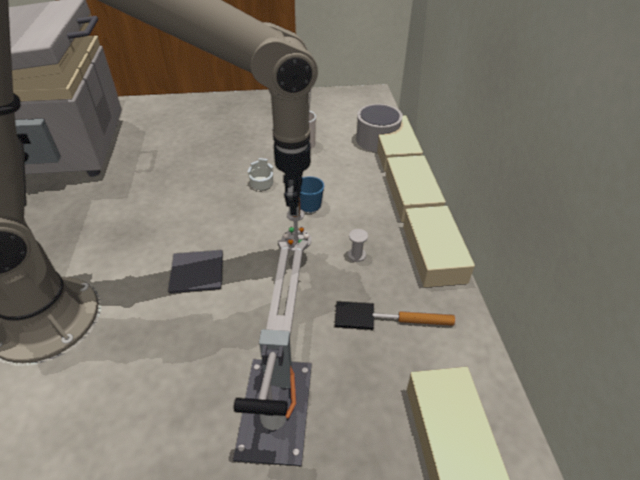

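```bash
python3 - <<'E'
from h import *
im=cv2.imread("pics/w3.png"); cv2.imwrite("pics/w3c.png",cv2.resize(im[200:360,0:200],None,fx=4,fy=3.75*1,interpolation=cv2.INTER_CUBIC))
E
```

```text
(no output)
```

View pics/w3c.png

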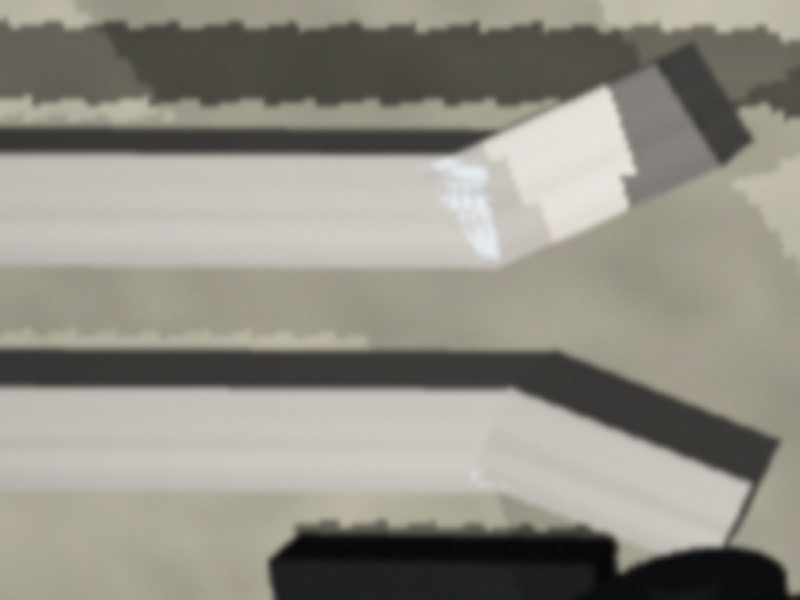

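```bash
python3 - <<'E'
from h import *
c=lambda u,v: won("w3.png",(u/4-.4,200+v/3.75-.4),.125)
a,b,d,e=c(500,267),c(513,387),c(0,266),c(0,386)
print(a,b,np.linalg.norm((a-b)[:2]),"mid",(a+b)/2); print(d,e,(d+e)/2)
f,g=c(722,163),c(752,484); print(f,g,(f+g)/2,np.linalg.norm(f-g))
v=(a-d); w=(b-e); print([90-np.degrees(np.arctan2(t[1],t[0])) for t in (v,w)])
yaw=-np.radians(10.4)
for m in ((a+b)/2,(d+e)/2,(f+g)/2): print("rail",Rz(-yaw)@(m-[.546,.036,0]))
s=np.load("pics/w3.png.npz"); print("tcp rail",Rz(-yaw)@(s["p"]-[.546,.036,0]))
# where is knob/flange? check knob top in hand z: tcp+.0352
print("knob",won("w3.png",(318,365),float(s["p"][2])+.0352),"plate",won("w3.png",(318.5,244),float(s["p"][2])-.0888))
E
```

```text
[0.53718109 0.03622398 0.125     ] [0.55245233 0.03288858 0.125     ] 0.01563124370973903 mid [0.54481671 0.03455628 0.125     ]
[ 0.5270642  -0.01879916  0.125     ] [ 0.54182247 -0.02490302  0.125     ] [ 0.53444334 -0.02185109  0.125     ]
[0.52907949 0.06418918 0.125     ] [0.57010992 0.05635189 0.125     ] [0.5495947  0.06027053 0.125     ] 0.04177223223597892
[np.float64(10.418382428435905), np.float64(10.422166744976366)]
rail [-0.00090323 -0.00163361  0.125     ]
rail [-0.00092358 -0.05898688  0.125     ]
rail [-0.00084565  0.02452072  0.125     ]
tcp rail [-0.00171391  0.08676423  0.15397408]
knob [0.55864508 0.1202633  0.18917408] plate [0.55805895 0.12094588 0.06517408]
```

Emit:
{"fn": "play_rows", "kwargs": {
  "commands": [
    [[0,0.1,0.25,0,0,0],[0,0,0.26,0,0,0],[0,0,0,0,0,0],[-0.4,0,0,0,0,0],[-0.6,0,0,0,0,0],[-0.6,0,0,0,0,0],[-0.6,0,0,0,0,0],[-0.6,0,0,0,0,0],[-0.4,0,0,0,0,0],[-0.2,0,0,0,0,0],[0,0,0,0,0,0],[0,0,0,0,0,0]]
  ]
}}

```text
time_s: 6.77
tcp_pos: [0.5507, 0.0531, 0.1442]
ee_rot: [[0.18, 0.984, 0.0], [0.984, -0.18, 0.001], [0.001, 0.0, -1.0]]
ft_force: [0.5, 0.7, -3.2]
opening: 0.266
```

```bash
python3 - <<'E'
from h import *
s=wcap("w4.png"); print(s["time_s"],s["tcp_pos"],s["ee_rot"],s["opening"],s["ft_force"])
E
```

```text
6.7667 [0.5506838  0.05311873 0.14419717] [[ 1.80038761e-01  9.83659451e-01  3.59645331e-04]
 [ 9.83659193e-01 -1.80038986e-01  7.45028832e-04]
 [ 7.97604833e-04  2.19634368e-04 -9.99999658e-01]] 0.26608336843856994 [ 0.4522812   0.65752999 -3.21155805]
```

View pics/w4.png

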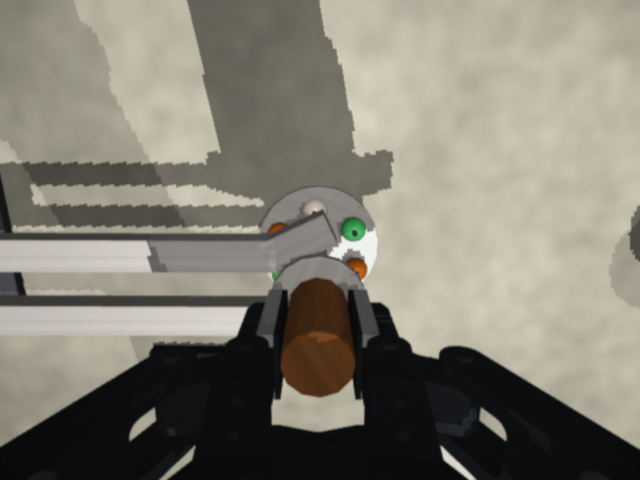

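Emit:
{"fn": "play_rows", "kwargs": {
  "commands": [
    [[-0.3,0,0,0,0,0],[-0.4,0,0,0,0,0],[-0.4,0,0,0,0,0],[-0.4,0,0,0,0,0],[-0.4,0,0,0,0,0],[-0.4,0,0,0,0,0],[-0.4,0,0,0,0,0],[-0.3,0,0,0,0,0],[-0.2,0,0,0,0,0],[0,0,0,0,0,0],[0,0,0,0,0,0]]
  ]
}}

```text
time_s: 7.73
tcp_pos: [0.5391, -0.0101, 0.1441]
ee_rot: [[0.18, 0.984, 0.0], [0.984, -0.18, 0.0], [0.0, 0.0, -1.0]]
ft_force: [0.4, 0.5, -2.9]
opening: 0.269
```

```bash
python3 - <<'E'
from h import *
s=wcap("w5.png"); print(s["time_s"],s["tcp_pos"],s["opening"],s["ft_force"]); print(Rz(np.radians(10.42))@(s["tcp_pos"]-[.5451,.0352,0]))
for n in("scene","side"): cv2.imwrite(f"pics/{n}5.png",camera(n)[:,:,::-1])
a=cv2.imread("pics/scene5.png")[170:310,220:360]; b=cv2.imread("pics/side5.png")[190:330,220:360]
cv2.imwrite("pics/c5.png",cv2.resize(np.hstack([a,b]),None,fx=2.8,fy=2.8,interpolation=cv2.INTER_CUBIC))
E
```

```text
7.7333 [ 0.53911685 -0.01006009  0.14412334] 0.269012135510837 [ 0.37520402  0.54396526 -2.86025783]
[ 0.00230137 -0.0455958   0.14412334]
```

View pics/w5.png

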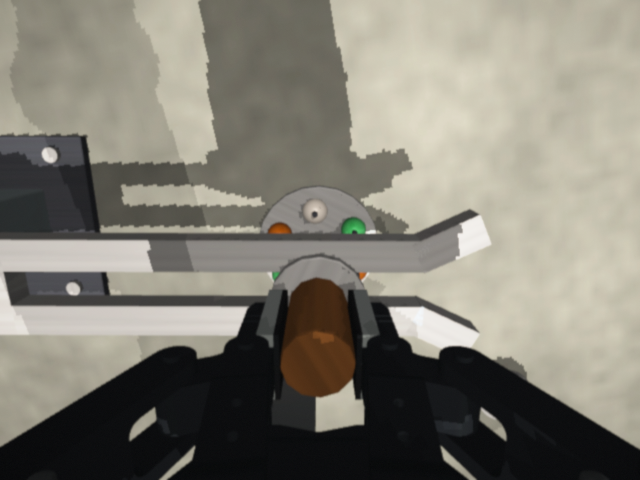

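View pics/c5.png

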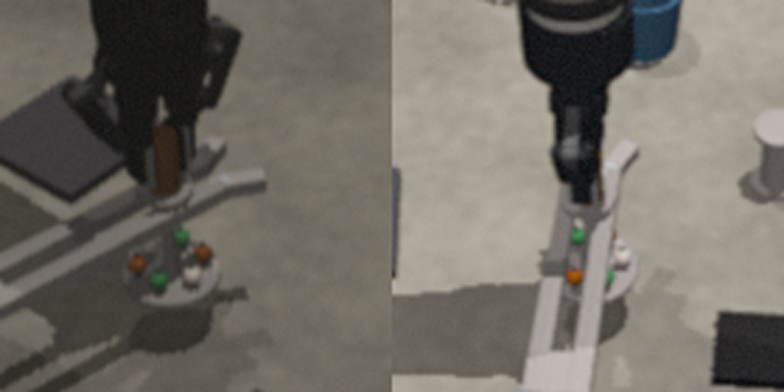

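Emit:
{"fn": "play_rows", "kwargs": {
  "commands": [
    [[0,0,0.1,0,0,0],[0,0,0.1,0,0,0],[0,0,0,0,0,0],[0,0,0,0,0,0]]
  ]
}}

```text
time_s: 8.22
tcp_pos: [0.539, -0.0099, 0.1399]
ee_rot: [[0.18, 0.984, -0.0], [0.984, -0.18, 0.0], [0.0, -0.0, -1.0]]
ft_force: [-0.5, 0.5, -3.4]
opening: 0.265
```

Emit:
{"fn": "play_rows", "kwargs": {
  "commands": [
    [[0,0,0,0,0,0],[0,0,0,0,0,0],[0,0,0,0,0,0],[0,0,0,0,0,0],[0,0,0,0,0,0],[0,0,0,0,0,0],[0,0,0,0,0,0],[0,0,0,0,0,0],[0,0,0,0,0,0],[0,0,0,0,0,0]]
  ],
  "jaw": 0.8
}}

```text
time_s: 9.05
tcp_pos: [0.5391, -0.01, 0.1401]
ee_rot: [[0.18, 0.984, 0.0], [0.984, -0.18, 0.0], [0.0, -0.0, -1.0]]
ft_force: [-0.0, 0.5, 0.1]
opening: 0.798
```

```bash
python3 - <<'E'
from h import *
s=wcap("w6.png"); print(s["time_s"],s["tcp_pos"],s["opening"],s["ft_force"])
for n in("scene","side"): cv2.imwrite(f"pics/{n}6.png",camera(n)[:,:,::-1])
a=cv2.imread("pics/scene6.png")[170:310,220:360]; b=cv2.imread("pics/side6.png")[190:330,220:360]
cv2.imwrite("pics/c6.png",cv2.resize(np.hstack([a,b]),None,fx=2.8,fy=2.8,interpolation=cv2.INTER_CUBIC))
E
```

```text
9.05 [ 0.53906101 -0.01004287  0.14008107] 0.7981945594368095 [-0.0146504   0.47885349  0.14061459]
```

View pics/w6.png

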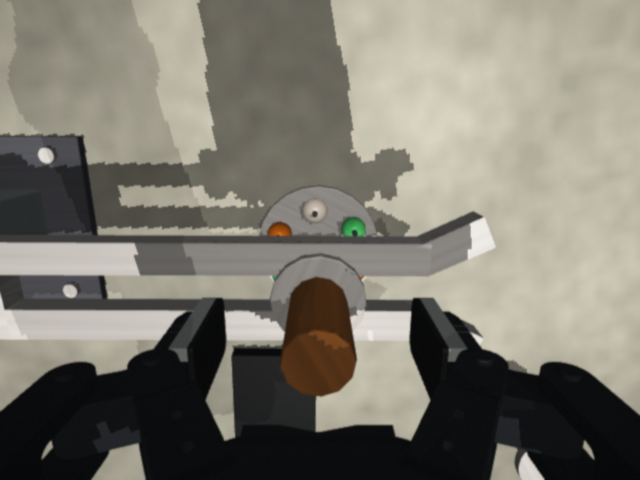

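View pics/c6.png

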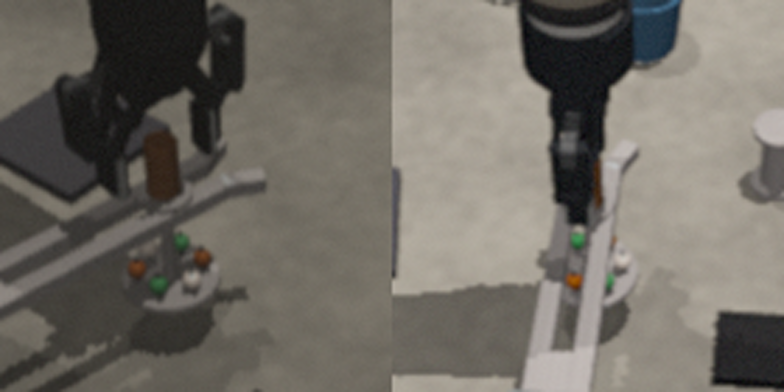

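Emit:
{"fn": "play_rows", "kwargs": {
  "commands": [
    [[0,0,-0.4,0,0,0],[0,0,-0.7,0,0,0],[0,0,-0.8,0,0,0],[0,0,-0.7,0,0,0],[0,0,-0.2,0,0,0],[0.4,0,0,0,0,0],[0.8,0,0,0,0,0],[0.8,0,0,0,0,0],[0.8,0,0,0,0,0],[0.6,0,0,0,0,0],[0.2,0,0,0,0,0],[0,0,0,0,0,0]]
  ]
}}

```text
time_s: 10.2
tcp_pos: [0.5518, 0.0623, 0.1955]
ee_rot: [[0.177, 0.984, -0.001], [0.984, -0.177, 0.0], [-0.0, -0.001, -1.0]]
ft_force: [-0.9, -0.9, -0.7]
opening: 0.799
```

Emit:
{"fn": "play_rows", "kwargs": {
  "commands": [
    [[0,0,0,0,0,0],[0,0,0,0,0,0],[0,0,0,0,0,0],[0,0,0,0,0,0],[0,0,0.4,0,0,0],[0,0,0.7,0,0,0],[0,0,0.8,0,0,0],[0,0,0.6,0,0,0],[0,0,0.2,0,0,0],[0,0,0,0,0,0],[0,0,0,0,0,0]]
  ],
  "jaw": 0
}}

```text
time_s: 11.12
tcp_pos: [0.5522, 0.0607, 0.1422]
ee_rot: [[0.18, 0.984, 0.0], [0.984, -0.18, 0.0], [0.0, 0.0, -1.0]]
ft_force: [0.9, 0.1, -0.2]
opening: 0.0
```

```bash
python3 - <<'E'
from h import *
s=wcap("w7.png"); print(s["time_s"],s["tcp_pos"],s["opening"],s["ft_force"]); print(Rz(np.radians(10.42))@(s["tcp_pos"]-[.5451,.0352,0]))
for n in("scene","side"): cv2.imwrite(f"pics/{n}7.png",camera(n)[:,:,::-1])
a=cv2.imread("pics/scene7.png")[170:310,220:360]; b=cv2.imread("pics/side7.png")[190:330,220:360]
cv2.imwrite("pics/c7.png",cv2.resize(np.hstack([a,b]),None,fx=2.8,fy=2.8,interpolation=cv2.INTER_CUBIC))
E
```

```text
11.1167 [0.55219949 0.06066753 0.14216182] 0.00016537625692626781 [ 0.85919111  0.06636619 -0.18230907]
[0.00237629 0.02633156 0.14216182]
```

View pics/w7.png

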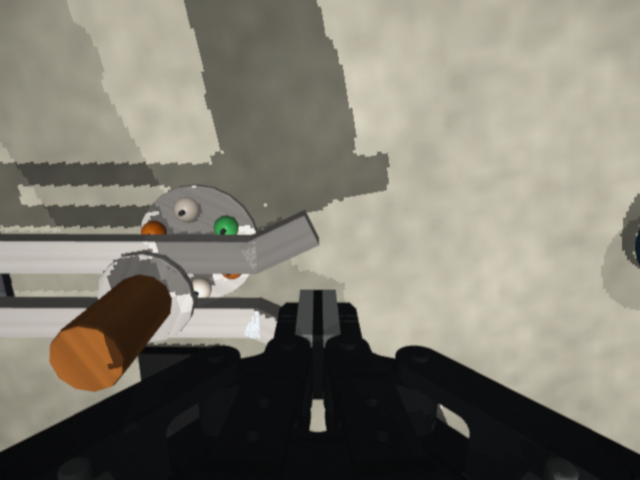

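View pics/c7.png

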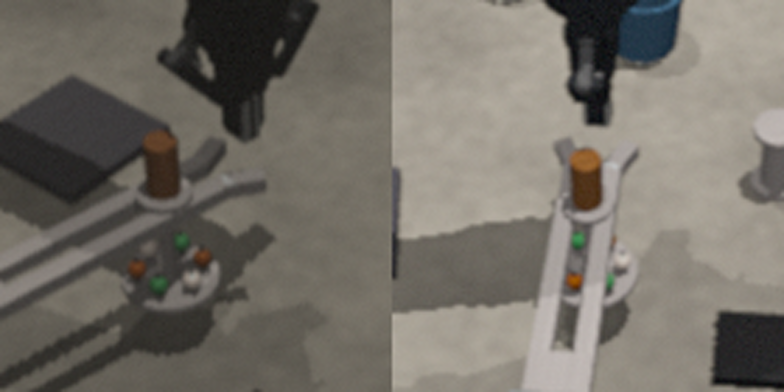

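Emit:
{"fn": "play_rows", "kwargs": {
  "commands": [
    [[0,0,0,0,0,0.6],[0,0,0,0,0,0.8],[0,0,0,0,0,0.9],[0,0,0,0,0,1],[0,0,0,0,0,1],[0,0,0,0,0,1],[0,0,0,0,0,1],[0,0,0,0,0,1],[0,0,0,0,0,1],[0,0,0,0,0,1],[0,0,0,0,0,1],[0,0,0,0,0,1]]
  ]
}}

```text
time_s: 12.27
tcp_pos: [0.5526, 0.061, 0.1429]
ee_rot: [[0.98, 0.2, 0.002], [0.2, -0.98, 0.001], [0.002, -0.0, -1.0]]
ft_force: [-0.4, 0.4, -0.2]
opening: 0.002
```

Emit:
{"fn": "play_rows", "kwargs": {
  "commands": [
    [[0,0,0,0,0,1],[0,0,0,0,0,1],[0,0,0,0,0,1],[0,0,0,0,0,0.7],[0,0,0,0,0,0],[0,0,0,0,0,0],[0,0,0,0,0,0]]
  ]
}}

```text
time_s: 12.85
tcp_pos: [0.5523, 0.0609, 0.1425]
ee_rot: [[0.984, -0.178, 0.001], [-0.178, -0.984, 0.0], [0.001, -0.001, -1.0]]
ft_force: [0.0, -0.3, -0.1]
opening: 0.005
```

```bash
python3 - <<'E'
from h import *
s=wcap("w8.png"); print(s["time_s"],s["qpos"],s["tcp_pos"],s["ee_rot"],s["ft_force"]); print(Rz(np.radians(10.42))@(s["tcp_pos"]-[.5451,.0352,0]))
print(Rz(np.radians(10.42))@s["ee_rot"])
E
```

```text
12.85 [-41.21516682  22.09238396  38.31547401 107.58534723 -16.40200595
  55.81906728  -5.87988081] [0.55226772 0.06094621 0.14247447] [[ 9.84025162e-01 -1.78027985e-01  7.19680661e-04]
 [-1.78028361e-01 -9.84025231e-01  4.97124255e-04]
 [ 6.19681900e-04 -6.17306344e-04 -9.99999617e-01]] [ 0.03179537 -0.26898661 -0.0562247 ]
[0.00239299 0.02661799 0.14247447]
[[ 9.99995658e-01  2.88121153e-03  6.17900856e-04]
 [ 2.88082900e-03 -9.99995659e-01  6.19089098e-04]
 [ 6.19681900e-04 -6.17306344e-04 -9.99999617e-01]]
```

View pics/w8.png

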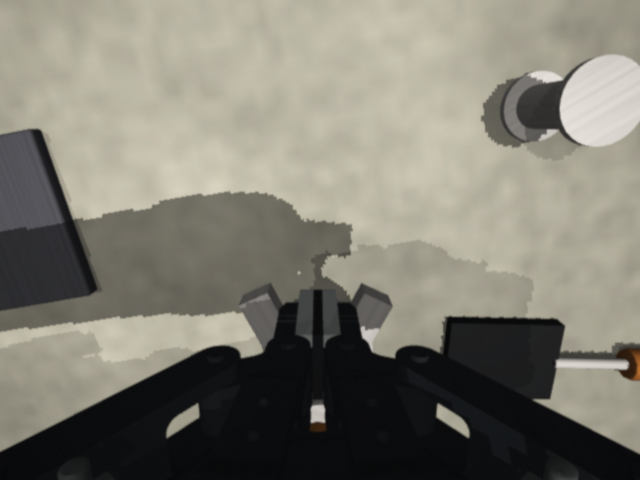

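Emit:
{"fn": "play_rows", "kwargs": {
  "commands": [
    [[0,0.3,0.1,0,0,0],[0,0.6,0,0,0,0],[0,0.6,0,0,0,0],[0,0.4,0,0,0,0],[0,0.3,0,0,0,0],[0,0.25,0,0,0,0],[0,0.25,0,0,0,0],[0,0.25,0,0,0,0],[0,0.25,0,0,0,0],[0,0.25,0,0,0,0],[0,0.25,0,0,0,0],[0,0.2,0,0,0,0]]
  ]
}}

```text
time_s: 13.9
tcp_pos: [0.5381, -0.0162, 0.1402]
ee_rot: [[0.984, -0.18, 0.0], [-0.18, -0.984, 0.0], [0.0, -0.0, -1.0]]
ft_force: [-0.8, 3.2, 2.1]
opening: 0.002
```

```bash
cat >> h.py <<'E'
def look(k,x0=200,y0=200,x1=220,y1=220,w=140):
    s=wcap(f"w{k}.png"); print(s["time_s"],s["opening"],s["ft_force"].round(2)); print("rail tcp",(Rz(np.radians(10.42))@(s["tcp_pos"]-[.5451,.0352,0])).round(4))
    a=camera("scene")[y0:y0+w,x0:x0+w,::-1]; b=camera("side")[y1:y1+w,x1:x1+w,::-1]
    cv2.imwrite(f"pics/c{k}.png",cv2.resize(np.hstack([a,b]),(784,392),interpolation=cv2.INTER_CUBIC))
E
python3 -c "
from h import *
look(9)"
```

```text
13.9 0.0015049239908508463 [-0.76  3.17  2.09]
rail tcp [ 0.0024 -0.0519  0.1402]
```

View pics/c9.png

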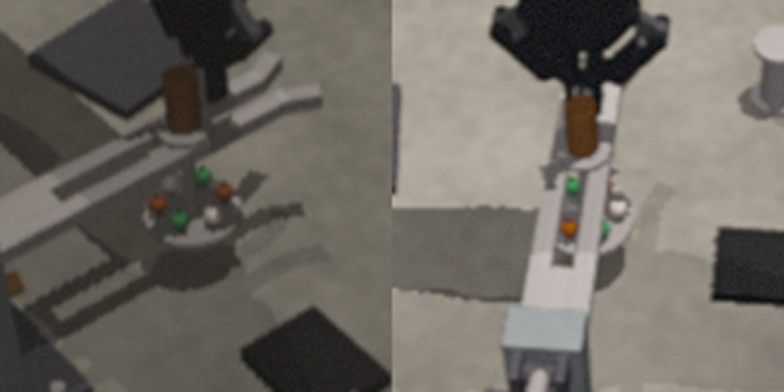

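Emit:
{"fn": "play_rows", "kwargs": {
  "commands": [
    [[0,0.2,0,0,0,0],[0,0.3,0,0,0,0],[0,0.3,0,0,0,0],[0,0.3,0,0,0,0],[0,0.3,0,0,0,0],[0,0.3,0,0,0,0],[0,0.3,0,0,0,0],[0,0.3,0,0,0,0],[0,0.3,0,0,0,0],[0,0.3,0,0,0,0],[0,0.3,0,0,0,0],[0,0.3,0,0,0,0]]
  ]
}}

```text
time_s: 15.05
tcp_pos: [0.5252, -0.0855, 0.14]
ee_rot: [[0.984, -0.18, -0.0], [-0.18, -0.984, 0.0], [-0.0, -0.0, -1.0]]
ft_force: [0.4, 2.3, -0.5]
opening: -0.002
```

```bash
python3 -c "
from h import *
look(10,160)"
```

```text
15.05 -0.0023315600109599195 [ 0.37  2.33 -0.49]
rail tcp [ 0.0022 -0.1223  0.14  ]
```

View pics/c10.png

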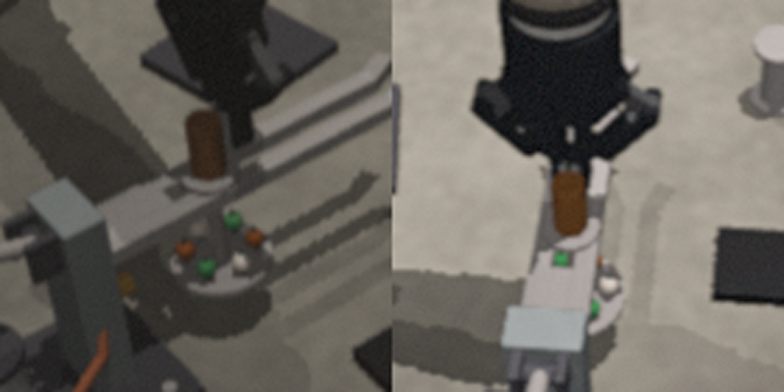

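Emit:
{"fn": "play_rows", "kwargs": {
  "commands": [
    [[0,0.2,0,0,0,0],[0,0.2,0,0,0,0],[0,0.2,0,0,0,0],[0,0.2,0,0,0,0],[0,0.2,0,0,0,0],[0,0.15,0,0,0,0],[0,0.1,0,0,0,0],[0,0.1,0,0,0,0],[0,0,0,0,0,0],[0,0,0,0,0,0]]
  ]
}}

```text
time_s: 16.03
tcp_pos: [0.5204, -0.112, 0.1401]
ee_rot: [[0.984, -0.18, 0.0], [-0.18, -0.984, -0.001], [0.0, 0.001, -1.0]]
ft_force: [0.4, 1.2, -0.2]
opening: -0.0
```

```bash
python3 -c "
from h import *
look(11,150)"
```

```text
16.0333 -0.0003098489034878511 [ 0.41  1.19 -0.25]
rail tcp [ 0.0024 -0.1492  0.1401]
```

View pics/c11.png

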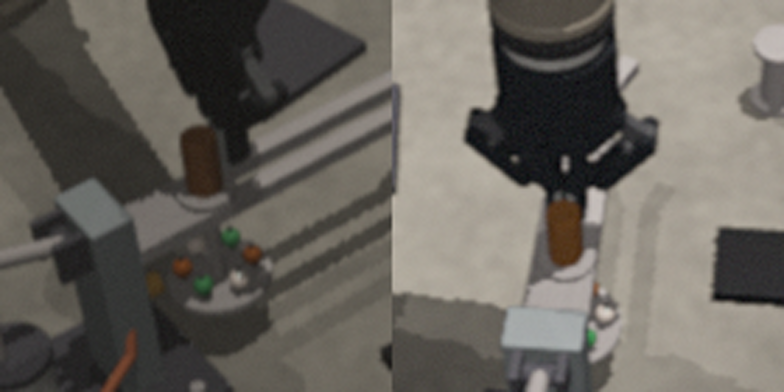

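Emit:
{"fn": "play_rows", "kwargs": {
  "commands": [
    [[0,0.1,0,0,0,0],[0,0.1,0,0,0,0],[0,0,0,0,0,0],[0,0,0,0,0,0]]
  ]
}}

```text
time_s: 16.52
tcp_pos: [0.5201, -0.1145, 0.1402]
ee_rot: [[0.984, -0.179, 0.0], [-0.179, -0.984, 0.001], [0.0, -0.001, -1.0]]
ft_force: [0.6, 4.1, 1.2]
opening: -0.004
```

Emit:
{"fn": "play_rows", "kwargs": {
  "commands": [
    [[0,0.1,0,0,0,0],[0,0,0,0,0,0],[0,0,0,0,0,0]]
  ]
}}

```text
time_s: 16.77
tcp_pos: [0.5202, -0.1148, 0.1404]
ee_rot: [[0.984, -0.178, 0.001], [-0.178, -0.984, 0.004], [-0.0, -0.004, -1.0]]
ft_force: [0.7, 6.8, 3.7]
opening: -0.004
```

Emit:
{"fn": "play_rows", "kwargs": {
  "commands": [
    [[0,-0.2,0,0,0,0],[0,-0.4,0,0,0,0],[0,-0.6,0,0,0,0],[0,-0.6,0,0,0,0],[0,-0.6,0,0,0,0],[0,-0.6,0,0,0,0],[0,-0.4,-0.4,0,0,0],[0,0,-0.8,0,0,0],[0,0,-0.8,0,0,0],[0,0,-0.4,0,0,0],[0,0,0,0,0,0],[0,0,0,0,0,0]]
  ]
}}

```text
time_s: 17.77
tcp_pos: [0.5319, -0.0502, 0.1884]
ee_rot: [[0.984, -0.18, 0.001], [-0.18, -0.984, 0.0], [0.001, -0.001, -1.0]]
ft_force: [0.2, 0.2, -0.2]
opening: 0.004
```

```bash
python3 -c "
from h import *
look(12,150)"
```

```text
17.7667 0.0036553433395131642 [ 0.16  0.22 -0.17]
rail tcp [ 0.0024 -0.0864  0.1884]
```

View pics/c12.png

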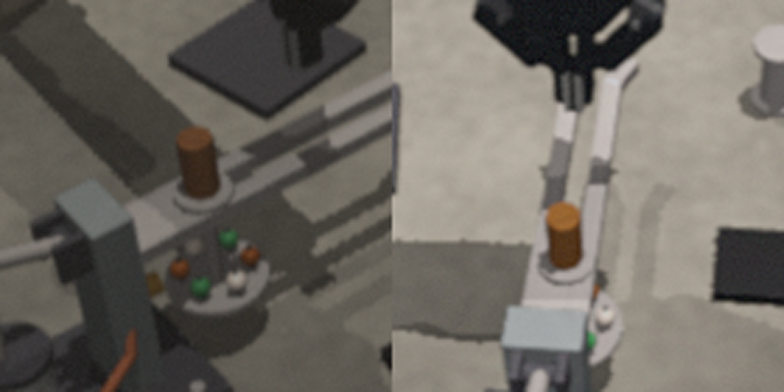

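View pics/w12.png

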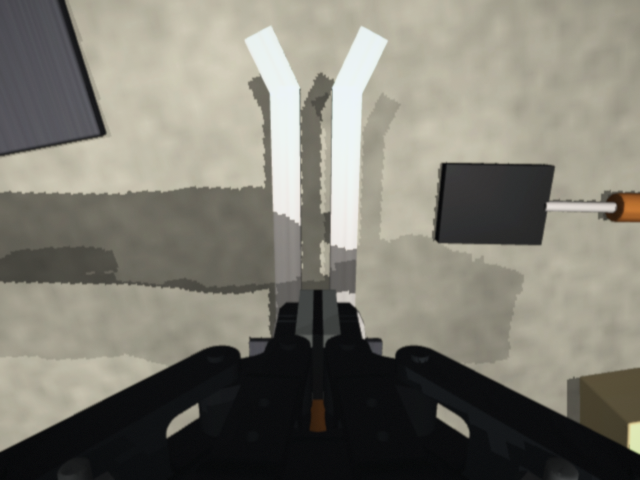

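```bash
python3 - <<'E'
from h import *
O=np.array([.5451,.0352,0])
for n,uv in(("scene",(220,249.3)),("side",(281.1,277.1))):
    for Oo in (O,np.array([.546,.036,0])): print(n,uv,proj(n,Oo+Rz(np.radians(-10.42))@[0,-.175,.175]), (Rz(np.radians(10.42))@(onz(n,uv,.175)-Oo)).round(4))
h=O+Rz(np.radians(-10.42))@[0,-.3866,.175]; print("handle",h)
E
```

```text
scene (220, 249.3) [[218.04102001 249.02573705]] [ 0.003  -0.1727  0.175 ]
scene (220, 249.3) [[218.71537335 249.00322825]] [ 0.0022 -0.1737  0.175 ]
side (281.1, 277.1) [[278.99941698 296.6025411 ]] [-0.0023 -0.1283  0.175 ]
side (281.1, 277.1) [[279.47411294 296.21673868]] [-0.003  -0.1292  0.175 ]
handle [ 0.47517857 -0.34502435  0.175     ]
```

Emit:
{"fn": "play_rows", "kwargs": {
  "commands": [
    [[0,0,-0.6,0,0,0],[0,0,-0.8,0,0,0],[0,0.2,-0.6,0,0,0],[0,0.6,0,0,0,0],[0,0.9,0,0,0,0],[0,1,0,0,0,0],[0,1,0,0,0,0],[0,1,0,0,0,0],[0,1,0,0,0,0],[0,1,0,0,0,0],[0,1,0,0,0,0],[0,1,0,0,0,0]]
  ]
}}

```text
time_s: 18.92
tcp_pos: [0.4992, -0.2237, 0.2279]
ee_rot: [[0.983, -0.181, -0.0], [-0.181, -0.983, -0.0], [-0.0, 0.0, -1.0]]
ft_force: [-0.1, 0.5, -0.7]
opening: 0.001
```

Emit:
{"fn": "play_rows", "kwargs": {
  "commands": [
    [[0,1,0,0,0,0],[0,1,0,0,0,0],[0,1,0,0,0,0],[0,1,0,0,0,0],[0,1,0,0,0,0],[0,0.9,0,0,0,0],[0,0.5,0,0,0,0],[0,0,0,0,0,0],[0,0,0,0,0,0],[0,0,0,0,0,0]]
  ]
}}

```text
time_s: 19.75
tcp_pos: [0.4777, -0.3463, 0.2277]
ee_rot: [[0.984, -0.179, -0.0], [-0.179, -0.984, 0.001], [-0.0, -0.001, -1.0]]
ft_force: [-0.2, 0.1, 0.9]
opening: -0.001
```

```bash
python3 -c "
from h import *
look(13,60,200,200,280,180)
print(sense()['qpos'])"
```

```text
19.75 -0.0010024193681007461 [-0.25  0.15  0.87]
rail tcp [ 0.0027 -0.3874  0.2277]
[ -3.88042008  22.47731108  46.87136754  97.66298721 -17.62030396
  67.56215426  37.41241232]
```

View pics/c13.png

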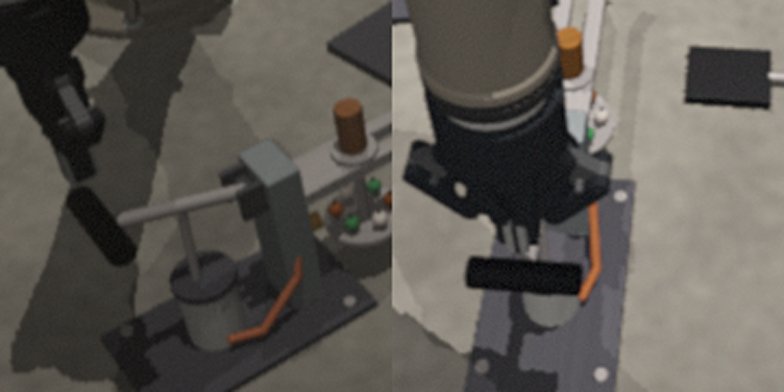

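View pics/w13.png

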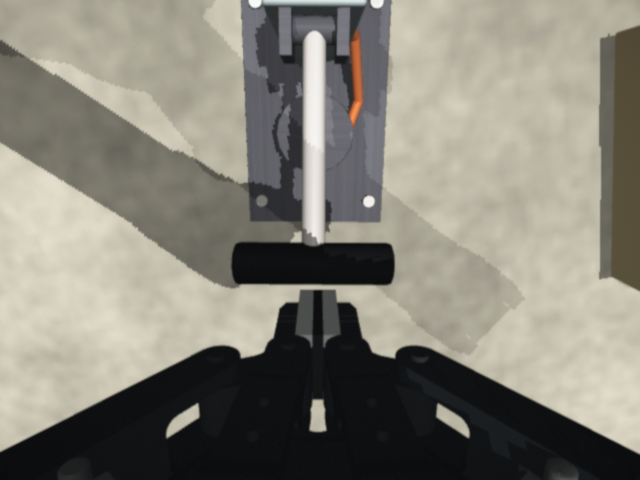

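```bash
python3 -c "
from h import *
for z in(.175,.182): print(Rz(np.radians(10.42))@(won('w13.png',(313,263),z)-[.5451,.0352,0]))"
```

```text
[-0.00046419 -0.38748801  0.175     ]
[-0.00039329 -0.38503549  0.182     ]
```

Emit:
{"fn": "play_rows", "kwargs": {
  "commands": [
    [[0,0.1,0.5,0,0,0],[0,0,0.7,0,0,0],[0,0,0.6,0,0,0],[0,0,0.4,0,0,0],[0,0,0.5,0,0,0],[0,0,0.6,0,0,0],[0,0,0.6,0,0,0],[0,0,0.6,0,0,0],[0,0,0.5,0,0,0],[0,0,0.3,0,0,0],[0,0,0.1,0,0,0],[0,0,0,0,0,0]]
  ]
}}

```text
time_s: 20.9
tcp_pos: [0.4776, -0.3496, 0.121]
ee_rot: [[0.984, -0.18, 0.001], [-0.18, -0.984, 0.001], [0.001, -0.001, -1.0]]
ft_force: [-1.5, -1.3, 11.6]
opening: -0.003
```

```bash
python3 -c "
from h import *
look(14,60,200,200,280,180)"
```

```text
20.9 -0.0026389928403210616 [-1.48 -1.29 11.56]
rail tcp [ 0.0032 -0.3906  0.121 ]
```

View pics/c14.png

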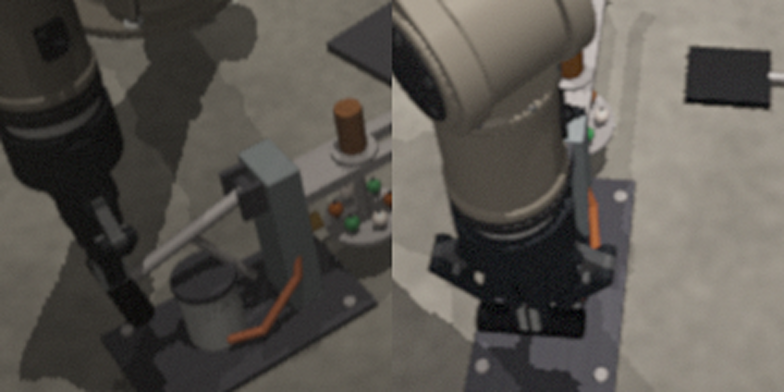

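Emit:
{"fn": "play_rows", "kwargs": {
  "commands": [
    [[0,0,-0.3,0,0,0],[0,0,-0.6,0,0,0],[0,0,-0.7,0,0,0],[0,0,-0.7,0,0,0],[0,0,-0.7,0,0,0],[0,0,-0.5,0,0,0],[0,0,-0.4,0,0,0],[0,0,0,0,0,0],[0,0,0,0,0,0],[0,0,0,0,0,0]]
  ]
}}

```text
time_s: 21.88
tcp_pos: [0.4765, -0.3487, 0.197]
ee_rot: [[0.984, -0.18, -0.002], [-0.18, -0.984, 0.001], [-0.002, -0.001, -1.0]]
ft_force: [-0.1, 0.7, -0.4]
opening: 0.003
```

```bash
python3 -c "
from h import *
look(15,60,200,200,280,180)"
```

```text
21.8833 0.00310226500781102 [-0.1   0.72 -0.4 ]
rail tcp [ 0.002 -0.39   0.197]
```

View pics/c15.png

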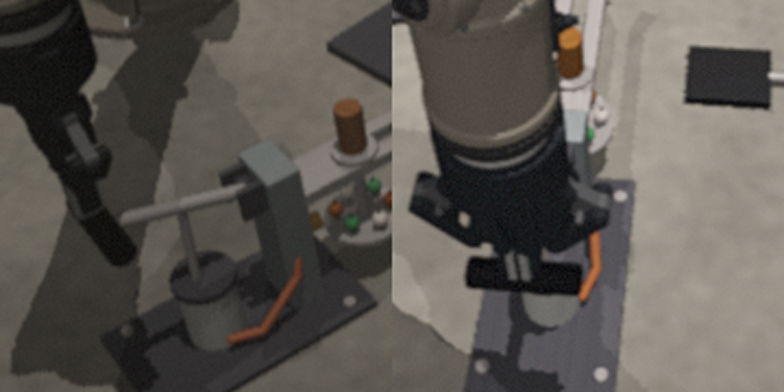

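Emit:
{"fn": "play_rows", "kwargs": {
  "commands": [
    [[0,0,0.3,0,0,0],[0,0,0.4,0,0,0],[0,0,0.6,0,0,0],[0,0,0.6,0,0,0],[0,0,0.6,0,0,0],[0,0,0.6,0,0,0],[0,0,0.5,0,0,0],[0,0,0.3,0,0,0],[0,0,0,0,0,0],[0,0,0,0,0,0],[0,0,0,0,0,0]]
  ]
}}

```text
time_s: 22.95
tcp_pos: [0.4773, -0.3494, 0.1209]
ee_rot: [[0.984, -0.18, 0.001], [-0.18, -0.984, 0.001], [0.001, -0.001, -1.0]]
ft_force: [-0.9, -0.5, 13.1]
opening: -0.004
```

Emit:
{"fn": "play_rows", "kwargs": {
  "commands": [
    [[0,0,-0.3,0,0,0],[0,0,-0.6,0,0,0],[0,0,-0.7,0,0,0],[0,0,-0.7,0,0,0],[0,0,-0.7,0,0,0],[0,0,-0.5,0,0,0],[0,0,-0.4,0,0,0],[0,0,0,0,0,0],[0,0,0,0,0,0],[0,0,0,0,0,0]]
  ]
}}

```text
time_s: 23.78
tcp_pos: [0.4765, -0.3487, 0.197]
ee_rot: [[0.984, -0.18, -0.002], [-0.18, -0.984, 0.001], [-0.002, -0.001, -1.0]]
ft_force: [-0.6, -0.0, 0.2]
opening: -0.001
```

Emit:
{"fn": "play_rows", "kwargs": {
  "commands": [
    [[0,0,0.3,0,0,0],[0,0,0.4,0,0,0],[0,0,0.6,0,0,0],[0,0,0.6,0,0,0],[0,0,0.6,0,0,0],[0,0,0.6,0,0,0],[0,0,0.5,0,0,0],[0,0,0.3,0,0,0],[0,0,0,0,0,0],[0,0,0,0,0,0],[0,0,0,0,0,0]]
  ]
}}

```text
time_s: 24.7
tcp_pos: [0.4772, -0.3494, 0.1208]
ee_rot: [[0.984, -0.18, 0.001], [-0.18, -0.984, 0.001], [0.0, -0.001, -1.0]]
ft_force: [-2.2, 0.2, 13.0]
opening: 0.001
```

```bash
python3 -c "
from h import *
look(16,60,200,200,280,180)"
```

```text
24.7 0.0008553578971650162 [-2.19  0.2  13.  ]
rail tcp [ 0.0028 -0.3906  0.1208]
```

View pics/c16.png

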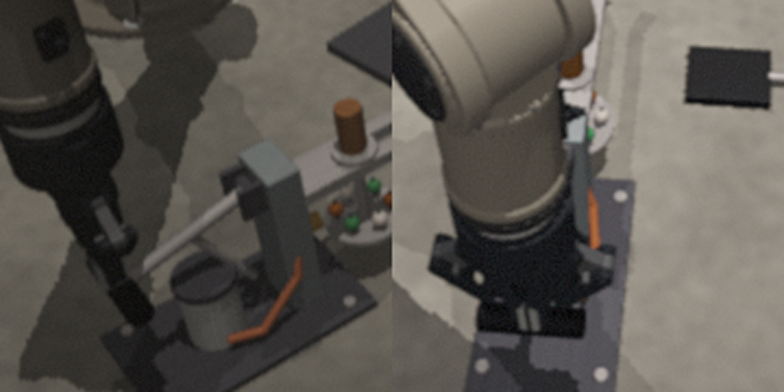

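One extra stroke as a margin, then lift well clear.

Emit:
{"fn": "play_rows", "kwargs": {
  "commands": [
    [[0,0,-0.3,0,0,0],[0,0,-0.6,0,0,0],[0,0,-0.7,0,0,0],[0,0,-0.7,0,0,0],[0,0,-0.7,0,0,0],[0,0,-0.5,0,0,0],[0,0,-0.4,0,0,0],[0,0,0,0,0,0],[0,0,0,0,0,0],[0,0,0,0,0,0]]
  ]
}}

```text
time_s: 25.68
tcp_pos: [0.4765, -0.3487, 0.197]
ee_rot: [[0.984, -0.18, -0.002], [-0.18, -0.984, 0.001], [-0.002, -0.001, -1.0]]
ft_force: [-0.0, 0.5, -0.2]
opening: 0.003
```

Emit:
{"fn": "play_rows", "kwargs": {
  "commands": [
    [[0,0,0.3,0,0,0],[0,0,0.4,0,0,0],[0,0,0.6,0,0,0],[0,0,0.6,0,0,0],[0,0,0.6,0,0,0],[0,0,0.6,0,0,0],[0,0,0.5,0,0,0],[0,0,0.3,0,0,0],[0,0,0,0,0,0],[0,0,0,0,0,0],[0,0,0,0,0,0]]
  ]
}}

```text
time_s: 26.6
tcp_pos: [0.4772, -0.3495, 0.1209]
ee_rot: [[0.984, -0.18, 0.001], [-0.18, -0.984, 0.001], [0.0, -0.001, -1.0]]
ft_force: [-2.5, 0.3, 13.4]
opening: -0.003
```

Emit:
{"fn": "play_rows", "kwargs": {
  "commands": [
    [[0,0,-0.3,0,0,0],[0,0,-0.6,0,0,0],[0,0,-0.7,0,0,0],[0,0,-0.7,0,0,0],[0,0,-0.7,0,0,0],[0,0,-0.7,0,0,0],[0,0,-0.7,0,0,0],[0,0,-0.7,0,0,0],[0,0,-0.4,0,0,0],[0,0,0,0,0,0],[0,0,0,0,0,0]]
  ]
}}

```text
time_s: 27.52
tcp_pos: [0.4769, -0.3483, 0.2293]
ee_rot: [[0.984, -0.179, -0.001], [-0.179, -0.984, 0.002], [-0.001, -0.002, -1.0]]
ft_force: [-1.0, -0.0, -0.1]
opening: 0.004
```

```bash
python3 -c "
from h import *
look(17,60,200,200,250,180)
cv2.imwrite('pics/scene17.png',camera('scene')[:,:,::-1])"
```

```text
27.5167 0.003963319733894751 [-1.   -0.01 -0.06]
rail tcp [ 0.0023 -0.3895  0.2293]
```

View pics/c17.png

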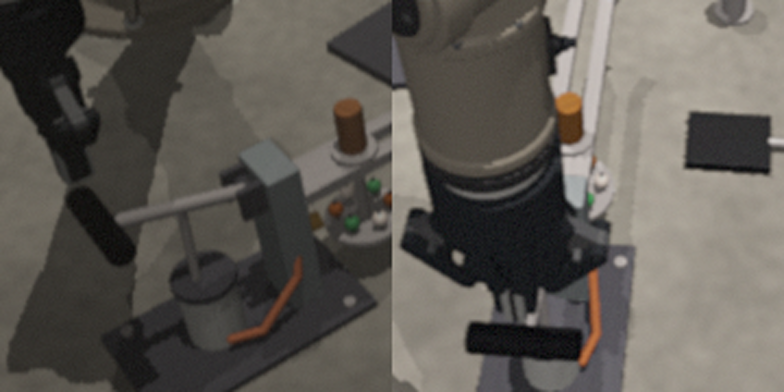

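View pics/scene17.png

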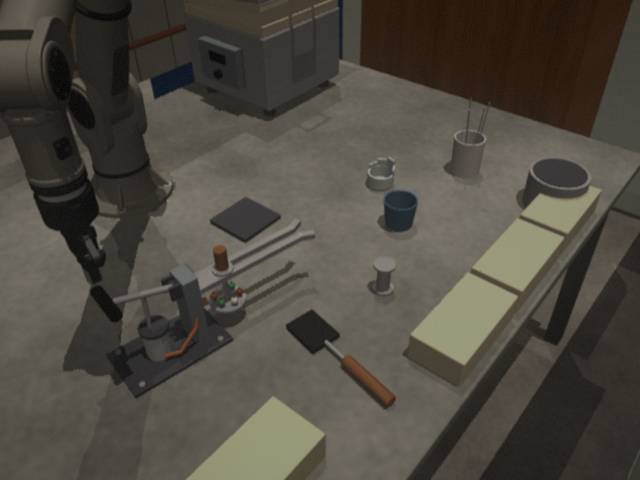

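```bash
python3 -c "
from station import *
print(hand_in())"
```

```text
the job is handed in; nothing more can be done
None
```

The carrier is hanging at the closed end of the slot, the pump has had four full strokes, and the job was handed in at about 27.7 s. The hand-in reported no verdict.

- **Hanging the carrier:** I gripped the knob and entered the neck through the flared mouth. I lowered the carrier onto its flange about 45 mm inside and let go.
- **Sliding it home:** I pushed it with shut fingers until it stopped. The force rose to about 7 N, with the tool within 1 mm of where it should be.
- **Pumping:** Each stroke went down to the stop, with the fingertips at 0.121 m and 12–13 N. After each one the fingers were lifted clear of the handle's top position. I saw the lever back up in the pictures after strokes 1 and 4; after strokes 2 and 3 I only have the fingertip height and a force near zero. The fourth stroke was a margin over the three required.

**Last checks:**
- The scene picture puts the knob at slot position −173 mm, against −175 mm expected. The side picture agreed once I corrected a 20-pixel crop offset in my reading.
- The carrier looked upright, the lever was up, and the gripper was clear of both.
- The pot, fragment, prop and paddle looked unmoved in the scene picture.
- While being pushed, the carrier leaned a few degrees (judged by eye) and hung straight again once I backed off.
- The fixed cameras and the wrist camera disagreed by about 1 mm on the rail's position. I used the wrist camera's value.

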